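# Top up the spring-loaded gift box dispenser

### The job

Load the two loose black pendant boxes into the spring-loaded dispenser on top of the box already in it: one at a time, set the box upright between the posts with its gold clasp to the front (the side nearer you, like the box inside) and press the pile down until both brass catches snap shut over it. Leave all three boxes held under the catches, and do not knock over the glass candle.

Things in the scene. Friction and masses are not known exactly. Their poses are not given: they have to be found in the camera images.
- dispenser: Fixed steel dispenser on a 130 x 110 x 12 mm wooden base. Origin: centre, on the table; z up, -x its front. Four L-shaped corner posts (legs 12 mm wide, 3 mm thick) enclose a well 72 x 72 mm, with flared lips from 163 to 171 mm high. The +y and -y sides are open between the posts (54 mm) for fingers; the front and back carry a crossbar and a catch housing, out to 60 mm, 163 mm high.
- mouth (a point): Point on the dispenser's axis level with the catches' undersides, 135 mm above the table; axes as the dispenser's. A box set in the well first rests on the catches' slopes, its underside about 15 mm above this point. Once its top is pushed 2 to 6 mm below this point the catches snap back over it.
- platform (a joint): How far the spring platform has sunk, m: 0 empty (its top 2 mm below the catches' undersides), about 0.034 with one box held, 0.070 with two, 0.106 with three; stop at 0.113. It pushes up with 2 N at 0, 6.5 N at the stop. Pushing a box past the catches takes some 5 to 20 N in all.
- catch_front (a joint): Sprung brass catch on the -x side, m: 0 shut, grows as it is pushed outward, to 0.014 (0.7 to 2 N). 18 mm wide; its 2 mm thick tip is 27 mm from the axis when shut (6 mm over a centred box) and its face slopes outward above that, 65 degrees from level, to 23 mm above the mouth point.
- catch_back (a joint): Back catch (+x side), the same.
- box_in: Closed black pendant box, 68 (x) x 66 (y) x 36 mm high, 75 g, already in the dispenser under the catches. Origin at the centre of its underside, z up, gold clasp on its -x face, which faces the dispenser's front.
- box_a: Loose closed black pendant box, the same size, standing on the table; origin at the centre of its underside, z up, gold clasp on its -x face. Lid fixed. Grasp it by the +y and -y sides (66 mm).
- box_b: The second loose pendant box, just like box_a. Either may be loaded first.
- box_in_clasp (a point): The gold clasp of box_in, on its -x face, 34 mm from the centre, 20 mm above the underside.
- box_a_clasp (a point): The gold clasp of box_a, likewise.
- box_b_clasp (a point): The gold clasp of box_b, likewise.
- glass_candle: Bystander: glass tumbler candle 76 mm across, 90 mm high, standing loose behind the boxes; origin at the centre of its underside, z up.
- spool: Bystander: ribbon spool 73 x 66 x 24 mm lying loose on the table; origin under its centre.
Not all that is in view belongs to the job. What is shaped like the box_a but blue is not meant.

How it is judged:
On the way:
1. one of the loose boxes, alone, is held under both shut catches on top of the box that was there (z of box_in in the frame of mouth between -0.09 and -0.066 m and value of joint each of catch_front, catch_back below 0.003 m and ((horizontal distance between box_a and mouth below 0.01 m and z of box_a in the frame of mouth below -0.033 m) or (horizontal distance between box_b and mouth below 0.01 m and z of box_b in the frame of mouth below -0.033 m))), for 0.2 s.
At the end, for the whole second after the job is handed in: The three boxes are stacked upright (0.1 rad) in the dispenser within 10 mm of its axis, clasps to its front, the original lowest; the top box's underside is at least 33 mm, the original's 102 mm below the catches' undersides; catches shut within 3 mm; at rest (horizontal distance between each of box_in, box_a, box_b and mouth below 0.01 m and z of box_in in the frame of mouth below -0.102 m and z of each of box_a, box_b in the frame of mouth below -0.033 m and z of any of box_a, box_b in the frame of mouth below -0.066 m and x of each of box_in_clasp, box_a_clasp, box_b_clasp in the frame of mouth below -0.025 m and angle between each of box_in, box_a, box_b's own z axis and vertical below 0.1 rad and value of joint each of catch_front, catch_back below 0.003 m and linear speed of each of box_a, box_b below 0.02 m/s); the robot touches nothing.
It fails at once if the glass candle is knocked over (angle between glass_candle's own z axis and vertical above 0.6 rad).
It also fails if it takes over 72 s, if anything falls off the work surface, if the arm or the gripper's body presses on something with over 40 N, if the wrist force passes 120 N, or if a joint passes its speed limit or range.

### The arm

A 6-joint arm with a two-finger parallel gripper is mounted at the origin on the work surface; the furniture and walls round the work are solid. World frame = base frame: x ahead of the robot, y to its left, z up, the work surface at z = 0. Lengths are in m, angles in rad, forces in N, time in s.
With the tool pointing down it reaches from about 0.25 to 0.8 m from the base axis. Payload 3.9 kg.
Tool frame: the origin (TCP) lies between the finger pads; the fingertips stand robot.nose_length ahead of it and the grasp point (between the pads) lies 2 mm behind it (robot.nose_length is the distance from the TCP to the fingertips, in m); z points along the fingers, y is the line along which they close (so a half turn about z gives the same grasp; the last joint's range is limited). The gripper opens to 85 mm and grips with 20 to 120 N. Pads are 22 mm wide; open, the fingers measure 114 mm over their backs; the gripper's body (76 mm by 85 mm) begins 54 mm behind the grasp point. The pads swing forward as they close: fully open they stand 13 mm farther back than shut.
Start: joints at [-1.258, 0.26, -0.138, 1.173, 0, 1.571], TCP at [0.162, -0.5, 0.248] pointing down, gripper open.
Joint ranges: [-2.78, 2.78], [-0.83, 1.72], [-1.28, 1.37], [-1.9, 2.12], [-1.57, 1.48], [-3.14, 3.14]. Speed limits (rad/s): [2.57, 2.57, 3.14, 3.14, 3.14, 3.14].

### API

Orientations are given as a unit quaternion [w, x, y, z].
In Python, from station import robot, hand, solve_ik, readout, optics, find_in, outline_of gives the robot as it stands. Calls block until the motion is done:
- robot.goto(position, orientation): joint-space move of the TCP to a pose.
- robot.move_l(position, ori=None, max_speed=0.15): straight line of the TCP; ori=None keeps the orientation; max_speed is the mean speed in m/s.
- robot.goto_joints(angles): joint-space move.
- hand.open_gripper() and hand.gripper_close(grip_force=None): open the fingers fully, or close them until they stop; grip_force is the grip in N (None keeps the last).
- robot.hold(seconds).
- solve_ik(position, orientation): joint angles nearest the present ones, or None.
- readout.get_obs(): the state.
- optics.camera(name): name is "side" or "top" or "wrist"; returns a dict with "pixels" (400x640x3 uint8, red, green, blue), "range_z" (400x640 float32, m along the optical axis (not along the pixel's ray), 0 where there is no reading), "K" (3x3 intrinsics, pixels), "T" (4x4, takes a point from camera to world coordinates); the wrist camera has in their place "hand_eye" (4x4, takes a point from camera to tool coordinates, whose origin is the TCP and whose axes are the flange's). Camera axes: x right, y down, z forward; pixel columns grow to the right and rows downward; lengths in m; the calibration is good to about 2 mm. A picture is of the moment at which its call begins: read the wrist's pose just before it.
A pose or a line that the arm cannot do raises robot.Unreachable and nothing moves.
- robot.job_done(): hands the job in; it is judged then, once.
Trained networks look in a picture, given as the dict that the camera call returned (one of the last four; its "shot" number tells which), for a name from the list of things; names that differ only in an ending like _2 or _b are one class to them, and where a whole thing is asked for, a point or a joint stands for the part that bears it (a point fixed in the world has none). Each returns a list of dicts, best first, with "score" (0 to 1); they miss things now and then, are a little off and sometimes report something else, mostly with a low value. They report only what shows in the picture. A call takes as long as a camera call. They do not tell look-alikes from the thing itself.
- find_in(name, picture): "bbox" ([left, top, right, bottom] in pixels, round what is visible of it).
- outline_of(name, picture): "pixels" (400x640 bool, what is visible of it) and "bbox" ([left, top, right, bottom] in pixels, round what is visible of it).
The state is a dict: "t": time; "q": joint angles; "joint_velocities": joint speeds; "joint_efforts": joint torques, N m; "tool_pos": TCP position; "eef_rot": TCP orientation; "contact_force": force on the tool from outside, world axes, zero at the start; "wrist_torque": the same for the moment, N m; "gripper_width": finger opening in m; "finger_force": force on a finger pad.
Only numpy, scipy, OpenCV 4.12 (cv2) and the standard library are available. Lean on these libraries where they do the work, as an engineer would, in place of code of your own. Each camera call takes 0.05 s, during which the arm holds its last target. There are 200 camera calls.

## Working session

There is one attempt and no reset: what is moved stays moved. The work goes in short steps, each a Python script; the robot and the scene stay as the last script left them, time stands still between calls to the robot, and variables do not carry over. Pictures are saved under pics/ and viewed, at most 10 in all, crops included, and the job is handed in when it is done.

```bash
mkdir -p pics; ls
python3 - <<'E'
from station import robot, hand, solve_ik, readout, optics, find_in, outline_of
import numpy as np, cv2, pickle
o=readout.get_obs(); print(o['t'],o['tool_pos'],o['eef_rot'],o['gripper_width'],robot.nose_length)
ims=[]
for n in ['top','side']:
    p=optics.camera(n); pickle.dump(p,open(f'{n}0.pkl','wb')); ims.append(p['pixels'])
    print(n,p['K'].tolist(),np.round(p['T'],3).tolist())
    for k in ['dispenser','box_a','glass_candle','spool','box_a_clasp']:
        print(k,[(np.round(d['bbox']).tolist(),round(d['score'],2)) for d in find_in(k,p)])
cv2.imwrite('pics/a.png',cv2.cvtColor(ims[0],cv2.COLOR_RGB2BGR))
cv2.imwrite('pics/b.png',cv2.cvtColor(ims[1],cv2.COLOR_RGB2BGR))
E
```

```text
pics
0.0 [ 0.16134006 -0.49891489  0.24745964] [-9.67469398e-04  9.87797929e-01  1.55737900e-01 -1.48726878e-04] 0.08561857585994562 0.017
top [[407.55286507119433, 0.0, 313.7228246801931], [0.0, 407.55286507119433, 197.41760065969436], [0.0, 0.0, 1.0]] [[-0.023, -0.99, 0.136, 0.428], [-1.0, 0.025, 0.013, -0.021], [-0.016, -0.136, -0.991, 1.14], [0.0, 0.0, 0.0, 1.0]]
dispenser [([233.0, 166.0, 286.0, 225.0], 0.71)]
box_a [([328.0, 185.0, 354.0, 211.0], 0.82), ([395.0, 225.0, 428.0, 252.0], 0.72), ([183.0, 153.0, 210.0, 183.0], 0.55)]
glass_candle [([335.0, 134.0, 366.0, 171.0], 0.62)]
spool [([393.0, 169.0, 416.0, 197.0], 0.78)]
box_a_clasp [([186.0, 156.0, 209.0, 183.0], 0.72), ([328.0, 182.0, 352.0, 214.0], 0.61)]
side [[446.7476642516321, 0.0, 318.87543459588886], [0.0, 446.7476642516321, 196.32905405221285], [0.0, 0.0, 1.0]] [[-0.886, -0.391, 0.249, 0.302], [-0.463, 0.761, -0.455, 0.534], [-0.012, -0.518, -0.855, 1.096], [0.0, 0.0, 0.0, 1.0]]
dispenser [([269.0, 207.0, 322.0, 276.0], 0.96)]
box_a [([384.0, 147.0, 416.0, 172.0], 0.87), ([276.0, 220.0, 305.0, 254.0], 0.57), ([210.0, 281.0, 250.0, 312.0], 0.56)]
glass_candle [([289.0, 144.0, 314.0, 185.0], 0.77)]
spool [([344.0, 132.0, 363.0, 159.0], 0.71)]
box_a_clasp [([386.0, 146.0, 414.0, 172.0], 0.72), ([320.0, 177.0, 353.0, 208.0], 0.68), ([211.0, 281.0, 250.0, 317.0], 0.58)]
```

View pics/a.png

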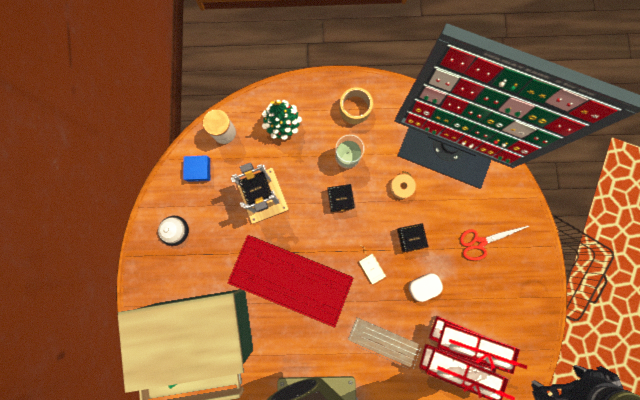

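View pics/b.png

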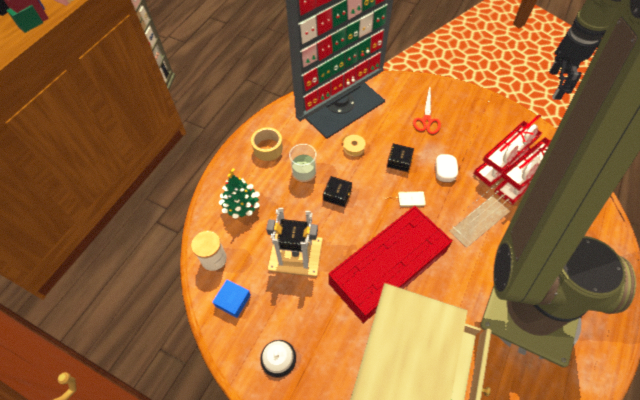

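The top view shows three candidates for the loose boxes: black at (341,198), black at (412,237) and blue at (197,168). The two black ones match the description and the blue one is the look-alike. The dispenser is at (258,193), and the candle at (349,152) stands just behind the first box. I'll get rough positions from depth and make an enlarged crop.

```bash
cat > h.py <<'E'
import numpy as np, cv2, pickle
def cloud(p,T=None):
    T=p['T'] if T is None else T
    z=p['range_z']; v,u=np.mgrid[:400,:640]; K=p['K']
    P=np.stack([(u-K[0,2])/K[0,0]*z,(v-K[1,2])/K[1,1]*z,z],-1)
    return P@T[:3,:3].T+T[:3,3]
def proj(p,X,T=None):
    T=p['T'] if T is None else T
    c=(np.asarray(X)-T[:3,3])@T[:3,:3]; q=c@p['K'].T
    return q[...,:2]/q[...,2:]
def rect(P,m,zlo,zhi):
    m=m&(P[...,2]>zlo)&(P[...,2]<zhi); Q=P[m]
    (c,s,a)=cv2.minAreaRect((Q[:,:2]*1000).astype(np.float32))
    return np.round(c,1),np.round(s,1),round(a,1),len(Q),np.round(np.median(Q[:,2]),4)
E
python3 - <<'E'
from h import *
t=pickle.load(open('top0.pkl','rb')); s=pickle.load(open('side0.pkl','rb'))
def box(b):
    m=np.zeros((400,640),bool); m[b[1]-4:b[3]+5,b[0]-4:b[2]+5]=1; return m
for p,L in((t,dict(A=[328,185,354,211],B=[395,225,428,252],blue=[183,153,210,183])),(s,dict(A=[320,177,353,208],B=[384,147,416,172]))):
    P=cloud(p)
    for k,b in L.items(): print(k,rect(P,box(b),.028,.045))
P=cloud(t); 
print('candle',rect(P,box([335,134,366,171]),.05,.12),'spool',rect(P,box([393,169,416,197]),.015,.04))
print('base',rect(P,box([233,166,290,225]),.006,.018)); print('disp top',rect(P,box([225,160,290,225]),.15,.18)); print('all',rect(P,box([225,160,290,225]),.006,.2))
cr=lambda p,x,y:cv2.resize(p['pixels'][y:y+50,x:x+65],(390,300),interpolation=cv2.INTER_CUBIC)
im=np.vstack([np.hstack([cr(t,310,170),cr(t,380,212)]),np.hstack([cr(s,305,168),cr(s,370,135)])])
cv2.imwrite('pics/c.png',cv2.cvtColor(im,cv2.COLOR_RGB2BGR))
E
```

```text
A (array([578.6, -79.4]), array([66.5, 66. ]), 6.8, 585, np.float64(0.0367))
B (array([ 464.3, -270.8]), array([67.1, 66.9]), 10.1, 623, np.float64(0.0365))
blue (array([672. , 321.6]), array([66.9, 67.6]), 1.9, 591, np.float64(0.0363))
A (array([578.9, -77.9]), array([66.9, 68.9]), 5.0, 493, np.float64(0.0341))
B (array([ 465.3, -269.4]), array([65.7, 69.6]), 9.9, 428, np.float64(0.0342))
candle (array([ 700.1, -103.1]), array([74., 75.]), 88.1, 307, np.float64(0.079)) spool (array([ 609.1, -254.8]), array([64.5, 69.6]), 38.7, 422, np.float64(0.0247))
base (array([589.2, 147.8]), array([174.5, 154.4]), 12.7, 764, np.float64(0.0123))
disp top (array([592.7, 140. ]), array([119.8,  85.6]), 20.2, 418, np.float64(0.1627))
all (array([602.2, 148.6]), array([195.6, 196.3]), 88.2, 2092, np.float64(0.134))
```

View pics/c.png

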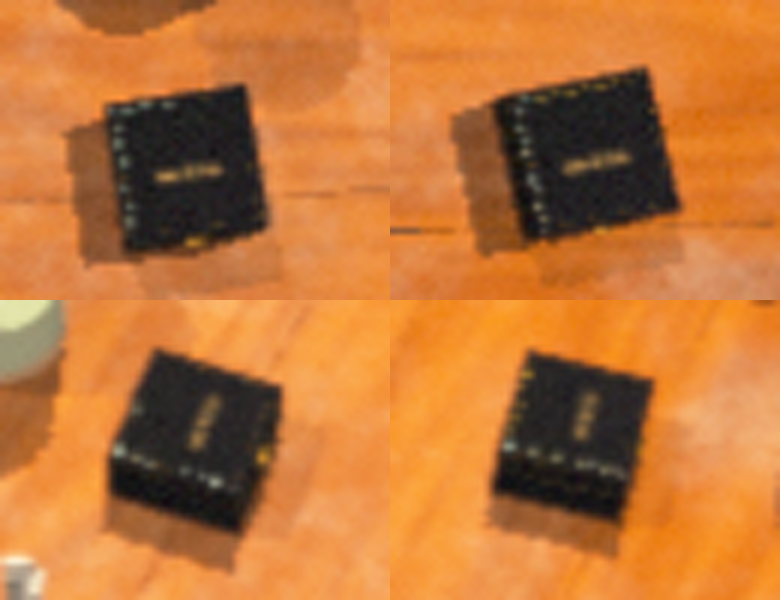

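The crop confirms both black boxes, A at (578.5,-79) mm and B at (465,-270) mm. Their clasps are on the robot-facing side, at about (193,243) and (600,228) in the crop, and the yaws are about 7° and 10°. Next I'll look at the dispenser and box B with the wrist camera.

```bash
cat >> h.py <<'E'
from scipy.spatial.transform import Rotation as R
from station import robot, hand, solve_ik, readout, optics, find_in, outline_of
def q(deg): a=np.radians(deg)/2; return [0,np.cos(a),np.sin(a),0]
def wrist():
    o=readout.get_obs(); p=optics.camera('wrist')
    e=o['eef_rot']; T=np.eye(4); T[:3,:3]=R.from_quat([e[1],e[2],e[3],e[0]]).as_matrix(); T[:3,3]=o['tool_pos']
    p['T']=T@p['hand_eye']; return p
def st(s=''):
    o=readout.get_obs(); print(s,round(o['t'],2),np.round(o['tool_pos'],4),'F',np.round(o['contact_force'],1),'w',round(o['gripper_width'],4),round(float(np.max(o['finger_force'])),1))
    return o
def save(p,n): cv2.imwrite(n,cv2.cvtColor(p['pixels'],cv2.COLOR_RGB2BGR))
E
python3 - <<'E'
from h import *
robot.goto([.465,-.270,.25],q(10)); st('B')
p=wrist(); pickle.dump(p,open('wB.pkl','wb')); print(np.round(p['hand_eye'],3).tolist(),p['K'][0,0])
P=cloud(p); near=np.hypot(P[...,0]-.465,P[...,1]+.27)<.06
print('B',rect(P,near,.030,.042))
robot.goto([.56,.14,.38],q(20)); st('D')
p=wrist(); pickle.dump(p,open('wD.pkl','wb')); save(p,'pics/d.png')
E
```

```text
B 2.02 [ 0.4645 -0.2706  0.25  ] F [ 0.8  0.6 -0.1] w 0.0849 0.0
[[0.0, -0.954, -0.298, 0.076], [1.0, 0.0, -0.0, -0.001], [0.0, -0.298, 0.954, -0.126], [0.0, 0.0, 0.0, 1.0]] 306.96699760401566
B (array([ 464.4, -269.4]), array([65.3, 66. ]), 9.9, 3305, np.float64(0.036))
D 3.68 [0.56   0.1389 0.3796] F [ 0.9  0.8 -0.6] w 0.0856 0.0
```

View pics/d.png

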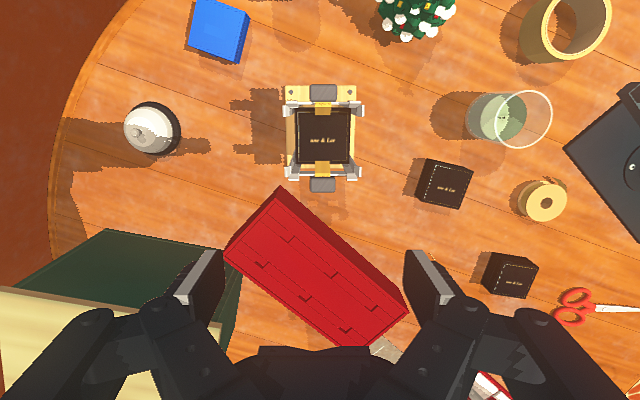

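The wrist view shows the dispenser centred near (323,137), almost square to the tool at 20° yaw, with its text and catches in line. I'll fit its pose and overlay the model to check it.

Run:
```python
from h import *
p=pickle.load(open('wD.pkl','rb')); P=cloud(p)
near=np.hypot(P[...,0]-.593,P[...,1]-.14)<.085
for lo,hi in((.155,.167),(.167,.18),(.155,.18),(.128,.140),(.008,.016)): print(lo,rect(P,near,lo,hi))
(c,s,a)=cv2.minAreaRect((P[near&(P[...,2]>.155)&(P[...,2]<.18)][:,:2]*1000).astype(np.float32))
if a>45:a-=90
print(c,a)
im=p['pixels'].copy()[60:220,230:430]; im=cv2.resize(im,None,fx=4,fy=4)
Rz=R.from_euler('z',a,degrees=True).as_matrix()
def poly(x,y,z,col):
    X=np.array([[x,y,z],[x,-y,z],[-x,-y,z],[-x,y,z]])@Rz.T+[c[0]/1000,c[1]/1000,0]
    cv2.polylines(im,[((proj(p,X)-[230,60])*4+1.5).astype(np.int32)],True,col,1)
poly(.065,.055,.012,(0,255,0)); poly(.036,.036,.163,(255,0,255)); poly(.060,.009,.163,(0,255,255)); poly(.034,.033,.135,(255,0,0))
cv2.imwrite('pics/e.png',im[:600,:800,::-1])
```

```text
0.155 (array([592.1, 141.9]), array([119.4,  78.6]), 19.7, 1296, np.float64(0.1626))
0.167 (array([592. , 141.6]), array([85.4, 86.3]), 19.9, 432, np.float64(0.1703))
0.155 (array([592.1, 141.7]), array([119.5,  86.1]), 20.2, 1728, np.float64(0.1632))
0.128 (array([589.8, 142. ]), array([77. , 77.4]), 22.5, 3049, np.float64(0.1351))
0.008 (array([592.1, 141.8]), array([129. , 110.1]), 19.9, 1514, np.float64(0.0119))
(592.1273193359375, 141.69476318359375) 20.194704055786133
```

View pics/e.png

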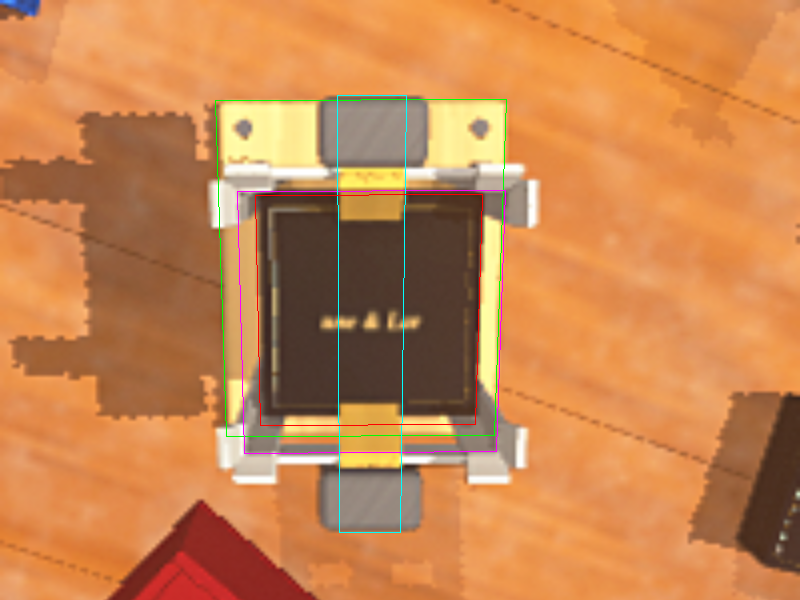

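The overlay matches: dispenser at (592.1,141.8) mm, yaw 19.9°, with the catches on its local x axis. Next I'll grasp B and hover over the dispenser.

Run:
```python
from h import *
x,y,a=.4644,-.2694,9.9
robot.goto([x,y,.12],q(a)); robot.move_l([x,y,.021],max_speed=.12); st('down')
hand.gripper_close(50); st('grip')
robot.move_l([x,y,.26],max_speed=.2); st('lift')
robot.goto([.5921,.1418,.26],q(19.9)); robot.hold(.2); st('hover')
p=wrist(); save(p,'pics/f.png'); pickle.dump(p,open('wH.pkl','wb')); P=cloud(p)
near=np.hypot(P[...,0]-.592,P[...,1]-.142)<.065
zz=P[near][:,2]; print(np.histogram(zz,bins=np.arange(.15,.33,.01)))
for lo,hi in((.265,.285),): print(rect(P,near,lo,hi))
```

```text
down 6.51 [ 0.4651 -0.2697  0.0216] F [0.3 0.4 0. ] w 0.0855 0.0
grip 6.83 [ 0.4653 -0.27    0.0222] F [-0.7 -0.1  6.1] w 0.0649 56.4
lift 8.17 [ 0.4637 -0.269   0.2587] F [ 0.1  0.6 -1.2] w 0.0654 55.7
hover 9.95 [0.5922 0.1406 0.2601] F [-0.4 -0.1 -0.8] w 0.0655 55.7
(array([  580,  1356,   279,     0,     0,     0,     0,     0,   155,
         829,  1184,  1719, 21778,  1409,  2435,  8914,  7050]), array([0.15, 0.16, 0.17, 0.18, 0.19, 0.2 , 0.21, 0.22, 0.23, 0.24, 0.25,
       0.26, 0.27, 0.28, 0.29, 0.3 , 0.31, 0.32]))
(array([591. , 141.8]), array([66.9, 92.9]), 19.3, 23373, np.float64(0.2739))
```

View pics/f.png

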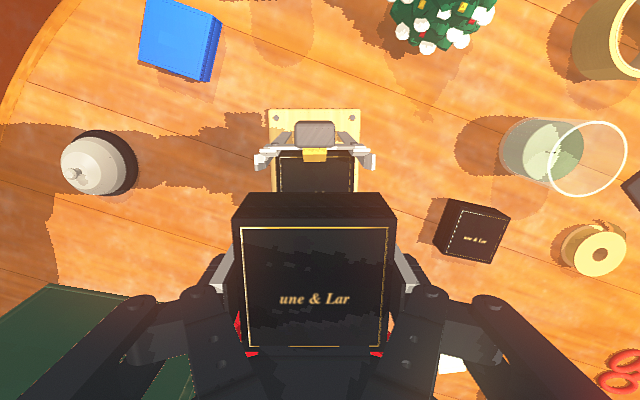

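B is held level, at about pixel (315,285), and within about 1 mm of the axis. Now I'll lower it, release, and press with closed fingers.

```bash
cat >> h.py <<'E'
D=np.array([.5925,.1418])
def press(ztop_end=.129,zlim=.126,F=30):
    """closed fingers above the box; tips = TCP - .017; step down until the top is at ztop_end"""
    z=.225
    robot.move_l([*D,z],max_speed=.15)
    log=[]; z=.207
    robot.move_l([*D,z],max_speed=.1)
    while z-.017>zlim:
        z-=.003; robot.move_l([*D,z],max_speed=.04)
        o=readout.get_obs(); f=o['contact_force'][2]; log.append((round(o['tool_pos'][2]*1000-17,1),round(f,1)))
        if f>F or z-.017<=ztop_end: break
    print(log)
E
python3 - <<'E'
from h import *
robot.move_l([*D,.20],max_speed=.15)
z=.20
for z in np.arange(.196,.170,-.004):
    robot.move_l([*D,z],max_speed=.06); f=readout.get_obs()['contact_force']
    print(round(z,3),np.round(f,1))
    if f[2]>6: break
hand.open_gripper(); st('open')
robot.move_l([*D,.27],max_speed=.2); 
p=wrist(); save(p,'pics/g.png'); P=cloud(p); near=np.hypot(P[...,0]-.592,P[...,1]-.142)<.065
print(rect(P,near,.175,.2))
hand.gripper_close(20); st('closed')
E
```

```text
0.196 [-1.2  0.1 -1.1]
0.192 [ 0.2 -0.2 -0.7]
0.188 [ 0.6 -0.6 -1. ]
0.184 [-0.4  0.3 -0.3]
0.18 [ 0.2  0.2 -1. ]
0.176 [-0.2  0.  -0.6]
0.172 [ 0.4 -0.  -0.4]
open 12.64 [0.5925 0.1418 0.1722] F [-0.3 -0.1 -0.7] w 0.085 0.0
(array([591.7, 143.1]), array([66.3, 66.1]), 19.9, 7963, np.float64(0.1852))
closed 14.1 [0.5925 0.1418 0.2701] F [-0.4 -0.   0.4] w -0.0001 0.0
```

View pics/g.png

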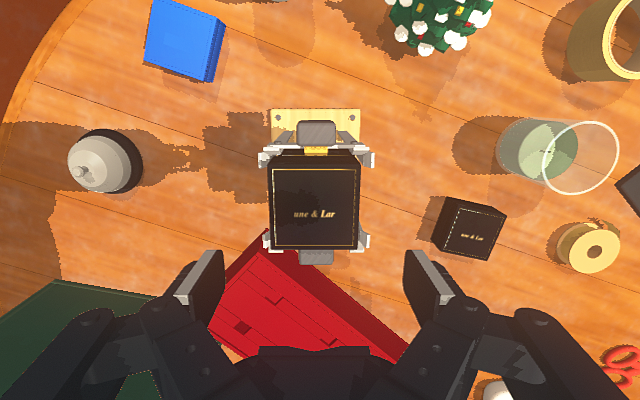

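The box rests level on the catch slopes at pixel (315,205), its top at 185 mm. Pressing now.

```bash
cat >> h.py <<'E'
def check(n):
    robot.move_l([*D,.27],max_speed=.2); robot.hold(.1); st('up')
    p=wrist(); save(p,n); pickle.dump(p,open('wC.pkl','wb')); P=cloud(p)
    near=np.hypot(P[...,0]-.592,P[...,1]-.142)<.03
    z=P[near][:,2]; z=z[(z>.08)&(z<.2)]; print('top z pct',np.round(np.percentile(z,[5,25,50,75,95]),4))
E
python3 - <<'E'
from h import *
press(); hand.open_gripper if 0 else None
check('pics/i.png')
E
```

```text
[(np.float64(187.5), np.float64(-0.6)), (np.float64(184.1), np.float64(-0.1)), (np.float64(180.9), np.float64(1.8)), (np.float64(177.7), np.float64(0.8)), (np.float64(174.7), np.float64(-0.1)), (np.float64(171.5), np.float64(0.2)), (np.float64(168.6), np.float64(-0.3)), (np.float64(165.6), np.float64(0.6)), (np.float64(162.6), np.float64(0.3)), (np.float64(159.6), np.float64(0.9)), (np.float64(156.7), np.float64(-0.4)), (np.float64(153.7), np.float64(0.4)), (np.float64(150.7), np.float64(0.3)), (np.float64(147.7), np.float64(0.4)), (np.float64(144.7), np.float64(1.3)), (np.float64(141.7), np.float64(1.1)), (np.float64(138.7), np.float64(1.1)), (np.float64(135.7), np.float64(1.9)), (np.float64(132.8), np.float64(2.6)), (np.float64(129.8), np.float64(3.0)), (np.float64(126.8), np.float64(1.7))]
up 21.02 [0.5915 0.1415 0.268 ] F [-0.   0.   0.4] w 0.0001 0.0
top z pct [0.134  0.1346 0.1351 0.1356 0.1366]
```

View pics/i.png

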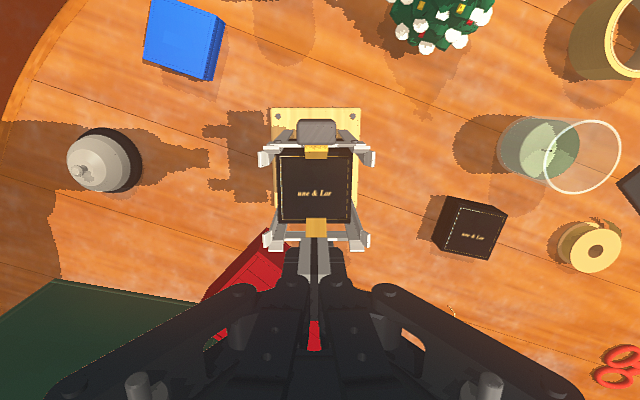

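B is in: its top is at 135 mm, level with the catch undersides, and both brass tips show over it at (316,152) and (316,228). Now box A, refining its pose with the wrist camera first.

Run:
```python
from h import *
robot.goto([.5785,-.0790,.22],q(7)); hand.open_gripper()
p=wrist(); P=cloud(p); near=np.hypot(P[...,0]-.5785,P[...,1]+.079)<.06
c,s,a,n,z=rect(P,near,.030,.042); print(c,s,a,n,z)
if a>45:a-=90
assert abs(a-6)<6 and abs(c[0]-578.5)<5 and abs(c[1]+79)<5
x,y=c/1000
robot.goto([x,y,.12],q(a)); robot.move_l([x,y,.022],max_speed=.12)
hand.gripper_close(50); st('grip')
robot.move_l([x,y,.26],max_speed=.2)
robot.goto([*D,.26],q(19.9)); robot.hold(.2); st('hover')
p=wrist(); P=cloud(p); near=np.hypot(P[...,0]-.592,P[...,1]-.142)<.065
print(rect(P,near,.265,.285))
robot.move_l([*D,.20],max_speed=.15)
for z in np.arange(.194,.170,-.007):
    robot.move_l([*D,z],max_speed=.06); f=readout.get_obs()['contact_force']
    print(round(z,3),np.round(f,1))
    if f[2]>6: break
hand.open_gripper(); st('open')
robot.move_l([*D,.27],max_speed=.2)
p=wrist(); save(p,'pics/j.png'); P=cloud(p); near=np.hypot(P[...,0]-.592,P[...,1]-.142)<.065
print(rect(P,near,.175,.2))
hand.gripper_close(20); st('closed')
```

```text
[578.  -77.8] [65.7 66.1] 6.9 3917 0.036
grip 24.57 [ 0.5791 -0.078   0.0233] F [-1.3 -0.5  6.3] w 0.0651 56.9
hover 27.0 [0.5927 0.1401 0.2601] F [-0.3 -0.6 -0.5] w 0.0652 56.2
(array([591.4, 141.1]), array([66.7, 92.6]), 19.6, 23213, np.float64(0.2727))
0.194 [-0.5 -0.6 -0.8]
0.187 [-0.7 -0.1  0.3]
0.18 [ 0.5  0.4 -0.4]
0.173 [ 0.   0.5 -0.8]
open 28.99 [0.5926 0.1418 0.1732] F [-0.2 -0.4  1. ] w 0.0853 0.0
(array([591.4, 143.1]), array([66.6, 66. ]), 20.0, 7918, np.float64(0.1845))
closed 30.44 [0.5925 0.1418 0.2701] F [-0.3  0.2 -0.1] w -0.0001 0.0
```

Same seating as B, with its top at 184.5 mm. Pressing this one to 130 mm, since the stop is near.

Run:
```python
from h import *
press(ztop_end=.1302,F=25)
check('pics/k.png')
```

```text
[(np.float64(187.5), np.float64(1.1)), (np.float64(184.2), np.float64(-0.2)), (np.float64(180.9), np.float64(1.7)), (np.float64(177.9), np.float64(1.7)), (np.float64(174.7), np.float64(1.5)), (np.float64(171.3), np.float64(-0.4)), (np.float64(168.5), np.float64(0.6)), (np.float64(165.7), np.float64(0.2)), (np.float64(162.7), np.float64(0.8)), (np.float64(159.7), np.float64(1.7)), (np.float64(156.7), np.float64(1.2)), (np.float64(153.7), np.float64(1.4)), (np.float64(150.6), np.float64(1.9)), (np.float64(147.7), np.float64(1.9)), (np.float64(144.7), np.float64(2.0)), (np.float64(141.8), np.float64(2.2)), (np.float64(138.8), np.float64(1.9)), (np.float64(135.9), np.float64(2.5)), (np.float64(132.9), np.float64(3.0)), (np.float64(129.9), np.float64(2.7))]
up 37.09 [0.5916 0.1416 0.2679] F [0.4 0.2 0.4] w -0.0001 0.0
top z pct [0.1339 0.1346 0.135  0.1355 0.1364]
```

View pics/k.png

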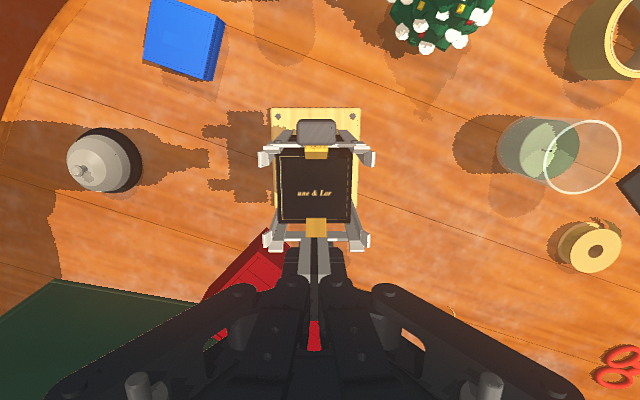

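A is in too: its top is level at 135 mm, both catches show shut over it at (316,152) and (316,228), and the candle is upright. Handing in.

```bash
python3 -c "
from station import robot
print(robot.job_done())"
```

```text
the job is handed in; nothing more can be done
None
```

I loaded both black boxes, clasps to the front, and the last wrist picture shows the top box level under both shut catches and the candle still standing; I handed the job in at about 37 s of 72 s, and no verdict came back.

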